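Cap the bare bottle in the rack

ROBOT

A 6-joint arm with a two-finger parallel gripper is mounted at the origin on the work surface. World frame = base frame: x ahead of the robot, y to its left, z up, the work surface at z = 0. Lengths are in m, angles in rad, forces in N, time in s.
With the tool pointing down it reaches from about 0.4 to 0.825 m from the base axis. Payload 7 kg.
Tool frame: the origin (TCP) lies between the finger pads; the fingertips stand 8 mm ahead of it and the grasp point (between the pads) lies 11 mm behind it (arm.finger_overhang is the distance from the TCP to the fingertips, in m); z points along the fingers, y is the line along which they close (so a half turn about z gives the same grasp; the last joint's range is limited). The gripper opens to 88 mm and grips with 3 to 60 N. Pads are 19 mm wide; open, the fingers measure 130 mm over their backs; the gripper's body (78 mm by 193 mm) begins 47 mm behind the grasp point.
Start: joints at [1.447, 0.359, 0.012, 0, -1.224, -0.288], TCP at [0.27, 0.619, 0.208] pointing down, gripper open.
Joint ranges: [-3.07, 3.07], [-1.43, 2.12], [-1.02, 1.25], [-3.03, 1.67], [-3.05, -0], [-3.03, 3.03]. Speed limits (rad/s): [2.39, 2.39, 3.01, 3.14, 3.14, 3.14].

INTERFACE

Orientations are given as [roll, pitch, yaw] about the fixed x, y, z axes, in that order (R = Rz(yaw) Ry(pitch) Rx(roll)).
In Python, from station import arm gives the robot as it stands.
- The arm moves only by the tool move_arm, never from a script. Its argument "rows" is text: rows parted by semicolons, each of 7 numbers parted by spaces: the turn, a rotation vector about the tool's x, y, z in degrees, then the shift along the tool's x, y, z in m, then the finger opening in m, from 0 to 0.0876. A call has 1 to 8 rows; each row shifts and turns the commanded pose from where the row before left it, along the tool's axes as they then stand; what a row does not reach is not made up. A row lasts 1/8 s, in which the tool goes at most 62.5 mm and 10.7 degrees, less where a joint would pass 70% of its speed; a pose out of reach is approached as far as the arm can. A call is refused whole if a number of a shift passes 0.0625 or a number of a turn 10.7, either way. A call with a gripper value outside its range is refused whole. The fingers move at their own pace and stop on an object; "squeeze" is the grip in N (left out, the last holds). Time passes only in rows, so rows that do not move let the fingers close. It gives the time, the measured TCP pose, the force, the opening and the grip force at its end, in the units of the state.
- arm.get_state(): the state, without advancing time (a new reading comes with each control period).
- arm.grab_frame(name): name is "scene" or "top" or "wrist"; returns (picture, depth): 480x640x3 uint8, blue, green, red; 480x640 float32, m along the optical axis (not along the pixel's ray), 0 where there is no reading.
- arm.camera_model(name): a dict with "mtx" (3x3 intrinsics, pixels), "camera_from_world" (4x4, takes a point from world to camera coordinates); the wrist camera has in their place "mount" (4x4, takes a point from camera to tool coordinates, whose origin is the TCP and whose axes are the flange's). Camera axes: x right, y down, z forward; pixel columns grow to the right and rows downward; lengths in m; the calibration is good to about 2 mm. A picture is of the moment at which its call begins: read the wrist's pose just before it. camera_model takes no time and is no camera call.
- arm.job_done(): hands the job in; it is judged then, once.
The state is a dict: "t": time; "q": joint angles; "qd": joint speeds; "joint_efforts": joint torques, N m; "eef_pos": TCP position; "ee_rot": TCP orientation; "force": force on the tool from outside, world axes, zero at the start; "moment": the same for the moment, N m; "width": finger opening in m; "gripper_force": force on a finger pad.
Only numpy, scipy, OpenCV 4.12 (cv2) and the standard library are available. Lean on these libraries where they do the work, as an engineer would, in place of code of your own. Each camera call takes 0.05 s, during which the arm holds its last target. There are 200 camera calls.

TASK

One of the six bottles in the wooden rack has no cap: take the steel cap off the sloping draining stand and slide it, open end down, over the neck of that bottle until it is fully home. Keep hold of the cap until it is well down over the neck, then let go and leave the bottle standing in its cell. Leave the other bottles, the jar and the ladle where they are.

Things in the scene. Friction and masses are not known exactly. Their poses are not given: they have to be found in the camera images.
- cap: the loose stainless steel cap: a round cup 38 mm across outside, 32 mm inside, 50 mm high, walls 3 mm, closed end 5 mm thick, about 90 g. Origin at the centre of its open mouth; z runs along its axis towards the closed end. At the start it sits mouth down on the stand's slope, over the stub peg, so that its axis leans about 38 degrees from vertical, closed end up and towards the stand's low side, which faces away from the rack, roughly to the robot's right
- cap_inner_top (a point): the centre of the inside face of the cap's closed end, 45 mm from the mouth along the cap's z; it meets the bottle's mouth when the cap is fully home
- stand: fixed light wood draining stand, foot 110 x 120 mm, with a board (90 mm down the slope, 100 mm wide) sloping 38 degrees from level down to the stand's own -x. Origin at the centre of its underside, z up; the board's upper face is centred 85 mm above it, its edges 57 and 113 mm. A wooden stub peg, 29 mm across and 38 mm long, stands square on the middle of the board inside the cap, so the cap must be drawn off along its axis
- stand_seat (a point): the centre of the upper face of the stand's sloping board, where the peg begins
- rack: fixed wooden rack, 170 mm (its x) by 250 mm (its y), 90 mm high, floor 10 mm thick, six square cells of 70 mm at 80 mm pitch, two along x and three along y, each holding an upright bottle; a fixed grey bin 237 mm high stands on its left (+y) side, some 70 mm or more away. Origin at the centre of its underside, z up
- bare_bottle: the bottle without a cap, in any of the six cells: green glass, 210 mm high, body 64 mm across up to 118 mm, shoulder up to 150 mm, then a straight neck 28 mm across up to its mouth, whose edge is chamfered 4 mm; about 0.6 kg, loose with about 3 mm of play each way in its cell. Origin at the centre of the underside, 10 mm above the work surface; z up
- bottle_mouth (a point): the centre of the top of the bare bottle's neck, 210 mm above its underside
- capped_bottle1: a green glass bottle like the bare one but with a steel cap (38 mm across, 50 mm high) already on, its flat top 215 mm above the bottle's underside; loose in its own cell of the rack; origin at the centre of the underside, z up. To be left alone.
- capped_bottle2: a green glass bottle like the bare one but with a steel cap (38 mm across, 50 mm high) already on, its flat top 215 mm above the bottle's underside; loose in its own cell of the rack; origin at the centre of the underside, z up. To be left alone.
- capped_bottle3: a green glass bottle like the bare one but with a steel cap (38 mm across, 50 mm high) already on, its flat top 215 mm above the bottle's underside; loose in its own cell of the rack; origin at the centre of the underside, z up. To be left alone.
- capped_bottle4: a green glass bottle like the bare one but with a steel cap (38 mm across, 50 mm high) already on, its flat top 215 mm above the bottle's underside; loose in its own cell of the rack; origin at the centre of the underside, z up. To be left alone.
- capped_bottle5: a green glass bottle like the bare one but with a steel cap (38 mm across, 50 mm high) already on, its flat top 215 mm above the bottle's underside; loose in its own cell of the rack; origin at the centre of the underside, z up. To be left alone.
- jar: small closed glass jar with a steel lid, 60 mm across, 80 mm high, loose; origin at the centre of its underside. To be left alone
- ladle: loose stainless ladle lying on the ledge: bowl 80 mm across, 28 mm high, its handle running 240 mm to the ladle's -x; origin under the bowl. To be left alone

How it is judged:
By the outcome, as a careful person would: the job done as asked, in the order asked, and still so for the second after the job is handed in, with the robot touching nothing.
It also fails if it takes over 40 s, if anything falls off the work surface, if the arm or the gripper's body presses on something with over 40 N, if the wrist force passes 120 N, or if a joint passes its speed limit or range.

## Working session

There is one attempt and no reset: what is moved stays moved. The work goes in short steps, Python scripts to look and compute and a tool call to move; the robot and the scene stay as the last step left them, time stands still between calls to the robot, and variables do not carry over. Pictures are saved under pics/ and viewed, at most 10 in all, crops included, and the job is handed in when it is done.

Besides the shell and the picture viewer there is one more tool, called as a command line: name --argument value ..., lists and objects as JSON in quotes. move_arm: Moves the arm, as the interface text tells. Its arguments: {"type":"object","properties":{"rows":{"type":"string"},"squeeze":{"type":"number"}},"required":["rows"]}

```bash
ls; mkdir -p pics; python3 - <<'E'
from station import arm
import cv2,numpy as np
np.set_printoptions(precision=4,suppress=True)
s=arm.get_state();print(s['t'],s['eef_pos'],s['ee_rot'],s['width'],s['force'])
for n in ('scene','top','wrist'):
    p,d=arm.grab_frame(n);cv2.imwrite(f'pics/{n}0.png',p);np.save(f'pics/{n}0.npy',d)
    print(n,arm.camera_model(n))
E
```

```text
pics
0.0 [0.27   0.6181 0.207 ] [ 3.1399 -0.0002 -0.4119] 0.08752821512517134 [-0.5576 -0.5739 -0.4846]
scene {'mtx': array([[544.7042,   0.    , 326.1254],
       [  0.    , 544.7042, 236.1251],
       [  0.    ,   0.    ,   1.    ]]), 'camera_from_world': array([[-0.2634,  0.9646,  0.0153,  0.2638],
       [ 0.6383,  0.1861, -0.747 , -0.2371],
       [-0.7234, -0.187 , -0.6647,  1.7111],
       [ 0.    ,  0.    ,  0.    ,  1.    ]])}
top {'mtx': array([[452.657 ,   0.    , 320.3661],
       [  0.    , 452.657 , 238.0434],
       [  0.    ,   0.    ,   1.    ]]), 'camera_from_world': array([[-0.0083, -0.9999,  0.013 , -0.118 ],
       [-0.9905,  0.0064, -0.137 ,  0.6248],
       [ 0.1369, -0.014 , -0.9905,  1.0634],
       [ 0.    ,  0.    ,  0.    ,  1.    ]])}
wrist {'mtx': array([[428.9458,   0.    , 313.4435],
       [  0.    , 428.9458, 240.4826],
       [  0.    ,   0.    ,   1.    ]]), 'mount': array([[ 0.0007, -0.9508, -0.3098,  0.0841],
       [ 1.    ,  0.0009, -0.0002, -0.001 ],
       [ 0.0005, -0.3098,  0.9508, -0.1768],
       [ 0.    ,  0.    ,  0.    ,  1.    ]])}
```

View pics/scene0.png

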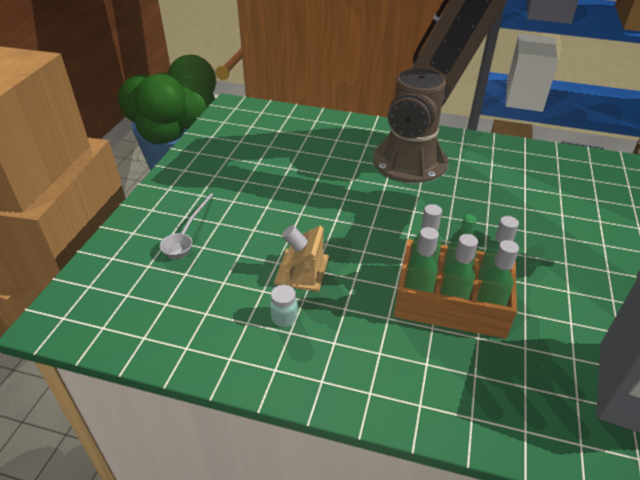

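View pics/top0.png

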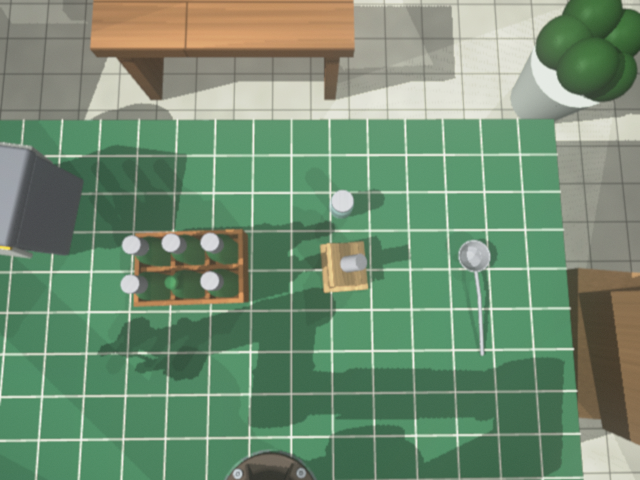

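The scene image shows the cap on the stand at about (295,238), with its closed end to the left. The top image shows the bare neck at about (172,283), the middle cell on the robot's side, and the cap at about (352,264). Next I'll measure both.

```bash
cat > h.py <<'E'
from station import arm
import cv2,numpy as np
from scipy.spatial.transform import Rotation as R
np.set_printoptions(precision=4,suppress=True)
def cam2world(n,s=None):
    m=arm.camera_model(n)
    if n!='wrist': return m['mtx'],np.linalg.inv(m['camera_from_world'])
    T=np.eye(4);T[:3,:3]=R.from_euler('xyz',s['ee_rot']).as_matrix();T[:3,3]=s['eef_pos']
    return m['mtx'],T@m['mount']
def cloud(K,T,d):
    v,u=np.mgrid[:480,:640]
    P=np.stack([(u-K[0,2])/K[0,0]*d,(v-K[1,2])/K[1,1]*d,d],-1)
    return P@T[:3,:3].T+T[:3,3]
def cast(K,T,u,v,z):
    r=T[:3,:3]@np.array([(u-K[0,2])/K[0,0],(v-K[1,2])/K[1,1],1]);o=T[:3,3]
    return o+r*(z-o[2])/r[2]
E
python3 - <<'E'
from h import *
print([a for a in dir(arm) if a[0]!='_'], arm.finger_overhang)
K,T=cam2world('top');d=np.load('pics/top0.npy');P=cloud(K,T,d);img=cv2.imread('pics/top0.png')
reg=np.zeros((480,640),bool);reg[220:320,100:400]=1
# high blobs
m=((P[...,2]>0.205)&(P[...,2]<.3)&reg).astype(np.uint8)
n,l,st,c=cv2.connectedComponentsWithStats(m)
for i in range(1,n):
    if st[i,4]>15: print(c[i],st[i,4],np.median(P[l==i],0),'cast',cast(K,T,*c[i],.225)[:2])
# cap on the stand: grey
hsv=cv2.cvtColor(img,cv2.COLOR_BGR2HSV)
r2=np.zeros_like(reg);r2[235:300,310:380]=1
g=(hsv[...,1]<60)&r2&(P[...,2]>.06)
print('cap px',g.sum(),P[g].mean(0),P[g].min(0),P[g].max(0))
w=(hsv[...,0]>8)&(hsv[...,0]<30)&(hsv[...,1]>60)&r2&(P[...,2]>.015)
print('wood',w.sum(),P[w].min(0),P[w].max(0))
# board plane: wood points above .055
q=P[w&(P[...,2]>.058)&(P[...,2]<.115)]
A=np.c_[q[:,:2],np.ones(len(q))]
for _ in range(6):
    co=np.linalg.lstsq(A,q[:,2],rcond=None)[0];r=abs(A@co-q[:,2]);k=r<max(.003,np.median(r)*2);A,q=A[k],q[k]
print('plane',co,len(q),'tilt',np.degrees(np.arctan(np.hypot(*co[:2]))),'down dir',np.degrees(np.arctan2(-co[1],-co[0])))
rect=cv2.minAreaRect((q[:,:2]*1000).astype(np.float32));print('board rect mm',rect)
cv2.imwrite('pics/crop1.png',cv2.resize(img[225:310,300:400],None,fx=6,fy=6,interpolation=cv2.INTER_CUBIC))
E
```

```text
['Unreachable', 'camera_model', 'finger_overhang', 'get_state', 'grab_frame', 'job_done'] 0.008
[210.55   242.5733] 300 [0.5907 0.1039 0.2235] cast [0.591  0.1032]
[171.9551 243.1314] 312 [0.5908 0.1816 0.2237] cast [0.5904 0.1813]
[132.7344 245.2438] 320 [0.5871 0.2609 0.2236] cast [0.5866 0.2603]
[210.4262 281.0918] 305 [0.5132 0.1019 0.2235] cast [0.513  0.1015]
[131.2979 284.1945] 329 [0.5084 0.2599 0.2237] cast [0.508  0.2593]
[171.9167 282.4226] 168 [0.5119 0.1806 0.2177] cast [0.5109 0.1785]
cap px 414 [ 0.5562 -0.1947  0.1204] [ 0.4723 -0.2253  0.0629] [ 0.5821 -0.1071  1.1404]
wood 1084 [ 0.4723 -0.2195  0.0164] [ 0.6066 -0.1071  1.1404]
plane [-0.0543  0.7514  0.2499] 750 tilt 36.993097747060006 down dir -85.8657431805782
board rect mm ((555.1116943359375, -178.9342041015625), (98.6219711303711, 71.8056869506836), 4.099341869354248)
```

View pics/crop1.png

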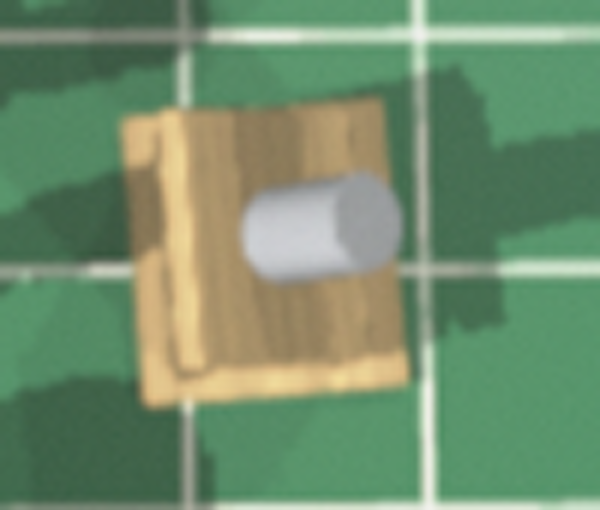

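move_arm --rows "0 0 10.3 0 0 -0.04 0.0876;0 0 10.3 0 0 -0.05 0.0876;0 0 10.3 0 0 -0.05 0.0876;0 0 10.3 0 0 0 0.0876;0 0 10.3 0 0 0 0.0876;0 0 10.3 0 0 0 0.0876;0 0 0 0 0 0 0.0876" --squeeze 25

```text
t: 1.02
eef_pos: [0.2701, 0.6184, 0.3476]
ee_rot: [3.141, -0.001, -1.489]
force: [0.0, -0.4, 1.1]
width: 0.0875
gripper_force: 0.0
```

```bash
cat >> h.py <<'E'
def delta(tgt,Rt):
    "shift and rotation vector from the present pose, in present tool axes"
    s=arm.get_state();Rc=R.from_euler('xyz',s['ee_rot'])
    return Rc.inv().apply(np.array(tgt)-s['eef_pos']),np.degrees((Rc.inv()*Rt).as_rotvec()),s
yy=np.array([-.997,-.072,0]);yy/=np.linalg.norm(yy)
def frame(z): # tool frame with closing axis yy
    z=np.array(z)/np.linalg.norm(z);x=np.cross(yy,z);x/=np.linalg.norm(x)
    return R.from_matrix(np.stack([x,np.cross(z,x),z],1))
E
cat > g.py <<'E'
from h import *
import sys
h=float(sys.argv[1])
a=np.array([np.sin(np.radians(38))*np.cos(np.radians(-85.87)),np.sin(np.radians(38))*np.sin(np.radians(-85.87)),np.cos(np.radians(38))])
t=np.array([.555,-.179,.085])+h*a
d,r,s=delta(t,frame(-a));print('tgt',t,'shift',d,'turn',r,'\n',s['t'],s['eef_pos'],s['ee_rot'],s['q'])
E
python3 g.py 0.159
```

```text
tgt [ 0.5621 -0.2766  0.2103] shift [ 0.9158 -0.2181  0.1378] turn [  0.1956 -38.0332   0.5198] 
 1.025 [0.2701 0.6184 0.3476] [ 3.1413 -0.0006 -1.4892] [ 1.4471  0.3117  0.2531 -0.0001 -1.5129 -1.3655]
```

move_arm --rows "0 0 0 0.03 -0.007 0 0.0876;0 0 0 0.05 -0.012 0 0.0876;0 0 0 0.056 -0.013 0 0.0876;0 0 0 0.056 -0.013 0 0.0876;0 0 0 0.056 -0.013 0 0.0876;0 0 0 0.056 -0.013 0 0.0876;0 0 0 0.056 -0.013 0 0.0876;0 0 0 0.056 -0.013 0 0.0876"

```text
t: 2.02
eef_pos: [0.4003, 0.2098, 0.3482]
ee_rot: [-3.141, 0.0, -1.485]
force: [0.3, -1.3, -0.2]
width: 0.0877
gripper_force: 0.0
```

move_arm --rows "0 0 0 0.056 -0.013 0 0.0876;0 0 0 0.056 -0.013 0 0.0876;0 0 0 0.056 -0.013 0 0.0876;0 0 0 0.056 -0.013 0 0.0876;0 0 0 0.056 -0.013 0 0.0876;0 0 0 0.056 -0.013 0 0.0876;0 0 0 0.05 -0.012 0 0.0876;0 0 0 0.03 -0.01 0 0.0876"

```text
t: 3.02
eef_pos: [0.5335, -0.1973, 0.3475]
ee_rot: [3.141, 0.0, -1.487]
force: [0.5, 0.4, 0.2]
width: 0.0877
gripper_force: 0.0
```

move_arm --rows "0 -9.5 0 0 0 0 0.0876;0 -9.5 0 0 0 0 0.0876;0 -9.5 0 0 0 0 0.0876;0 -9.5 0 0 0 0 0.0876;0 0 0 0 0 0 0.0876"

```text
t: 3.65
eef_pos: [0.5331, -0.1975, 0.3442]
ee_rot: [3.138, 0.669, -1.494]
force: [0.3, 0.3, -0.1]
width: 0.0876
gripper_force: 0.0
```

```bash
python3 g.py 0.159
```

```text
tgt [ 0.5621 -0.2766  0.2103] shift [ 0.1467 -0.023   0.0547] turn [0.3827 0.3131 0.2139] 
 3.65 [ 0.5331 -0.1975  0.3442] [ 3.1378  0.6687 -1.494 ] [-0.4493  0.3841  0.3999 -0.6008 -1.9038  0.4187]
```

move_arm --rows "0 0 0 0.05 -0.008 0 0.0876;0 0 0 0.05 -0.008 0.01 0.0876;0 0 0 0.047 -0.007 0.02 0.0876;0 0 0 0 0 0.025 0.0876;0 0 0 0 0 0 0.0876;0 0 0 0 0 0 0.0876"

```text
t: 4.4
eef_pos: [0.5635, -0.2749, 0.216]
ee_rot: [-3.138, 0.66, -1.486]
force: [0.2, -0.1, -0.7]
width: 0.0873
gripper_force: 0.0
```

```bash
python3 g.py 0.159; python3 - <<'E'
from h import *
s=arm.get_state();p,d=arm.grab_frame('wrist');cv2.imwrite('pics/wrist1.png',p);np.save('pics/wrist1.npy',d)
K,T=cam2world('wrist',s);P=cloud(K,T,d)
a=np.array([.0443,-.614,.788]);c=np.array([.555,-.179,.085])
rel=P-c;h=rel@a;rad=np.linalg.norm(rel-h[...,None]*a,axis=-1)
k=(h>.044)&(h<.056)&(rad<.04);print(k.sum())
# top face points: lateral coordinates
xt=np.cross(yy,-a)
X=rel[k]@xt;Y=rel[k]@yy
print('h',np.median(h[k]),'x',X.min(),X.max(),'y',Y.min(),Y.max())
rc=cv2.minEnclosingCircle(np.c_[X,Y].astype(np.float32)*1000);print(rc)
top=(h>.044)&(h<.056)&(rad<.03);q=P[top];u,sv,vt=np.linalg.svd(q-q.mean(0),full_matrices=False);print('normal',vt[2])
E
```

```text
tgt [ 0.5621 -0.2766  0.2103] shift [0.0048 0.0016 0.0035] turn [ 0.2524 -0.17    0.5869] 
 4.4 [ 0.5635 -0.2749  0.216 ] [-3.138   0.6602 -1.4857] [-0.5142  0.5652  0.3929 -0.5459 -1.7747  0.589 ]
2296
h 0.05158142183736732 x -0.01583921042701391 0.021367569385452135 y -0.020844012253233672 0.01600440355776202
((2.8497488498687744, -2.4581806659698486), 18.8612003326416)
normal [ 0.0484 -0.6426  0.7647]
```

View pics/wrist1.png

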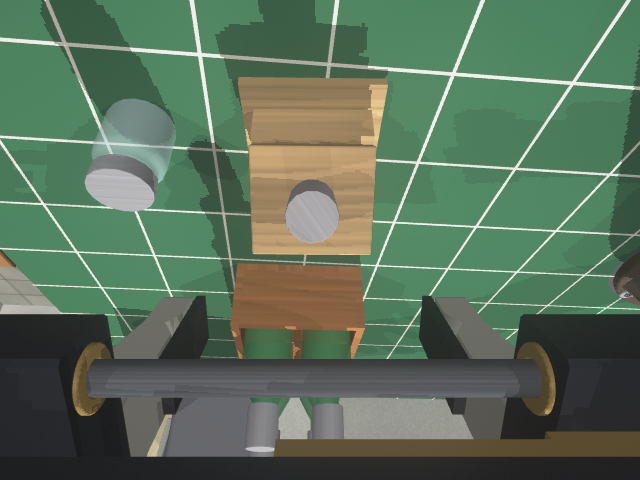

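```bash
cat > g2.py <<'E'
from h import *
import sys
h=float(sys.argv[1]);look=len(sys.argv)>2
a=np.array([.0443,-.614,.788]);a/=np.linalg.norm(a);xt=np.cross(yy,-a)
c=np.array([.555,-.179,.085])+.0028*xt-.0025*yy+.001*a
d,r,s=delta(c+h*a,frame(-a));print('shift',d,'turn',r,s['t'],s['q'])
if look:
    p,dd=arm.grab_frame('wrist');K,T=cam2world('wrist',s);P=cloud(K,T,dd)
    rel=P-c;hh=rel@a;rad=np.linalg.norm(rel-hh[...,None]*a,axis=-1)
    k=(hh>.044)&(hh<.056)&(rad<.03);Y=np.c_[rel[k]@xt,rel[k]@yy]
    print(k.sum(),np.median(hh[k]),cv2.minEnclosingCircle((Y*1000).astype(np.float32)))
E
python3 g2.py 0.075
```

```text
shift [ 0.0073 -0.0012  0.0868] turn [ 0.2196 -0.1689  0.5713] 4.45 [-0.5145  0.565   0.3931 -0.5462 -1.7747  0.5887]
```

move_arm --rows "0 0 0 0.003 0 0.02 0.0876;0 0 0 0.004 -0.001 0.03 0.0876;0 0 0 0 0 0.025 0.0876;0 0 0 0 0 0.012 0.0876;0 0 0 0 0 0 0.0876;0 0 0 0 0 0 0.0876"

```text
t: 5.2
eef_pos: [0.5606, -0.2277, 0.1424]
ee_rot: [-3.139, 0.662, -1.489]
force: [-0.9, -0.9, 0.2]
width: 0.0872
gripper_force: 0.0
```

```bash
python3 g2.py 0.075 look
```

```text
shift [-0.0005 -0.0005 -0.0006] turn [ 0.2212 -0.0882  0.4383] 5.2 [-0.462   0.5709  0.2318 -0.5553 -1.6064  0.6307]
4212 0.0505789104245368 ((-0.07539480924606323, 0.19444873929023743), 19.21026039123535)
```

move_arm --rows "0 0 0 0 0 0.02 0.0876;0 0 0 0 0 0.02 0.0876;0 0 0 0 0 0.015 0.0876;0 0 0 0 0 0 0.0876;0 0 0 0 0 0 0.06;0 0 0 0 0 0 0.045;0 0 0 0 0 0 0.04" --squeeze 25

```text
t: 6.12
eef_pos: [0.5575, -0.1935, 0.0983]
ee_rot: [-3.141, 0.663, -1.49]
force: [0.3, -0.7, 0.2]
width: 0.0634
gripper_force: 0.0
```

move_arm --rows "0 0 0 0 0 0 0.036;0 0 0 0 0 0 0.034;0 0 0 0 0 0 0.03;0 0 0 0 0 0 0.03" --squeeze 25

```text
t: 6.62
eef_pos: [0.5575, -0.1932, 0.0979]
ee_rot: [-3.141, 0.663, -1.49]
force: [1.7, -0.0, -1.0]
width: 0.0368
gripper_force: 25.0
```

```bash
python3 g2.py 0.020
```

```text
shift [-0.0005 -0.001  -0.002 ] turn [ 0.2748 -0.0093  0.3822] 6.625 [-0.4228  0.5806  0.1406 -0.5712 -1.5033  0.6529]
```

move_arm --rows "0 0 0 0 0 0 0.03;0 0 0 0 0 -0.005 0.03;0 0 0 0 0 -0.01 0.03;0 0 0 0 0 -0.015 0.03;0 0 0 0 0 -0.015 0.03;0 0 0 0 0 -0.02 0.03;0 0 0 0 0 -0.03 0.03;0 0 0 0 0 -0.03 0.03" --squeeze 30

```text
t: 7.62
eef_pos: [0.5632, -0.2711, 0.198]
ee_rot: [-3.142, 0.663, -1.491]
force: [0.2, 0.2, -0.2]
width: 0.0369
gripper_force: 30.0
```

move_arm --rows "0 0 0 -0.04 0 -0.04 0.03;0 0 0 -0.05 0 -0.05 0.03;0 9.5 0 -0.05 0 -0.02 0.03;0 9.5 0 0 0 0 0.03;0 9.5 0 0 0 0 0.03;0 9.5 0 0 0 0 0.03;0 0 0 0 0 0 0.03"

```text
t: 8.5
eef_pos: [0.5591, -0.2261, 0.3626]
ee_rot: [-3.141, -0.002, -1.486]
force: [-0.8, 0.6, -0.6]
width: 0.0367
gripper_force: 30.0
```

```bash
cat > b.py <<'E'
from h import *
import sys
x,y,z=map(float,sys.argv[1:4])
d,r,s=delta([x,y,z],frame([0,0,-1]));print('shift',d,'turn',r,s['t'],s['eef_pos'],s['width'],s['q'],s['force'])
E
python3 b.py .511 .179 .35; python3 - <<'E'
from h import *
p,d=arm.grab_frame('wrist');cv2.imwrite('pics/wrist2.png',p)
E
```

```text
shift [-0.4077  0.0136  0.0117] turn [-0.0393 -0.1286  0.7223] 8.5 [ 0.5591 -0.2261  0.3626] 0.03671138195275153 [-0.0591  0.1814  0.1129  0.0021 -1.5014  0.1437] [-0.8251  0.6181 -0.6235]
```

View pics/wrist2.png

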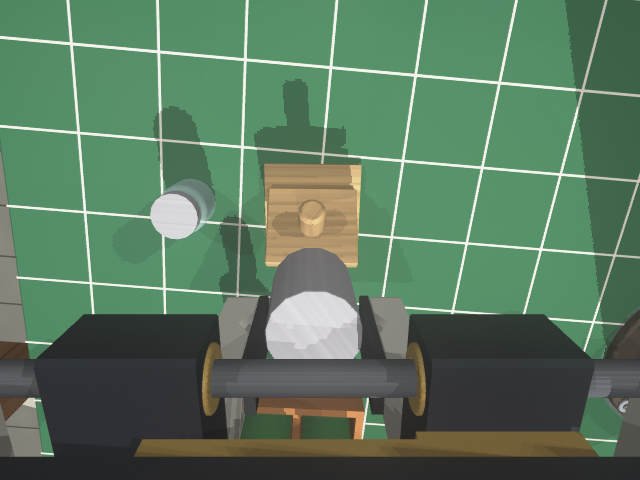

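move_arm --rows "0 0 0.7 -0.03 0.001 0 0.03;0 0 0 -0.05 0.001 0 0.03;0 0 0 -0.055 0.001 0 0.03;0 0 0 -0.055 0.001 0 0.03;0 0 0 -0.055 0.001 0 0.03;0 0 0 -0.055 0.001 0 0.03;0 0 0 -0.055 0.001 0 0.03;0 0 0 -0.055 0 0 0.03"

```text
t: 9.55
eef_pos: [0.5252, 0.1811, 0.3619]
ee_rot: [3.141, 0.001, -1.505]
force: [1.0, 0.5, -0.5]
width: 0.0365
gripper_force: 30.0
```

move_arm --rows "0 0 0 -0.05 0 0 0.03;0 0 0 -0.03 0 0.01 0.03;0 0 0 -0.01 0 0 0.03;0 0 0 0 0 0 0.03;0 0 0 0 0 0 0.03"

```text
t: 10.18
eef_pos: [0.5193, 0.2688, 0.3518]
ee_rot: [-3.141, 0.0, -1.504]
force: [-0.2, -0.5, -0.4]
width: 0.0363
gripper_force: 30.0
```

```bash
cat > m.py <<'E'
from h import *
import sys
s=arm.get_state();p,d=arm.grab_frame('wrist');cv2.imwrite('pics/'+sys.argv[1],p)
K,T=cam2world('wrist',s);P=cloud(K,T,d)
Rc=R.from_euler('xyz',s['ee_rot']);Q=(P-s['eef_pos'])@Rc.as_matrix() # tool frame
k=(Q[...,2]>-.045)&(Q[...,2]<-.020)&(abs(Q[...,0])<.03)&(abs(Q[...,1])<.0185)&(d>0)
q=Q[k];u,sv,vt=np.linalg.svd(q-q.mean(0),full_matrices=False)
print('cap top',k.sum(),'z',np.median(q[:,2]),'normal',vt[2],'circle',cv2.minEnclosingCircle((q[:,:2]*1000).astype(np.float32)),'xr',np.percentile(q[:,0],[1,99]),'yr',np.percentile(q[:,1],[1,99]))
r=np.linalg.norm(P[...,:2]-[.511,.179],axis=-1)
k=(P[...,2]>.214)&(P[...,2]<.226)&(r<.03)
q=P[k];print('neck',k.sum(),np.median(q[:,2]),q.min(0),q.max(0),cv2.minEnclosingCircle((q[:,:2]*1000).astype(np.float32)))
v,u=np.nonzero(k);print('px',u.min(),u.max(),v.min(),v.max())
E
python3 m.py wrist3.png; python3 b.py .511 .179 .3
```

```text
cap top 7276 z -0.03320233562257308 normal [ 0.1941  0.0117 -0.9809] circle ((-0.7970671653747559, 0.005239539314061403), 20.853984832763672) xr [-0.0109  0.0175] yr [-0.0184  0.0184]
neck 1329 0.21935376895744924 [0.4991 0.1694 0.2145] [0.527  0.1966 0.2223] ((513.032958984375, 183.02012634277344), 13.925127029418945)
px 311 351 77 118
shift [0.0891 0.0141 0.0517] turn [-0.0256  0.0308 -0.3185] 10.225 [0.5192 0.2688 0.3518] 0.03650626470848175 [ 0.8119  0.1512  0.0538 -0.0001 -1.4727 -0.7454] [ 0.7259 -0.0586  0.2672]
```

View pics/wrist3.png

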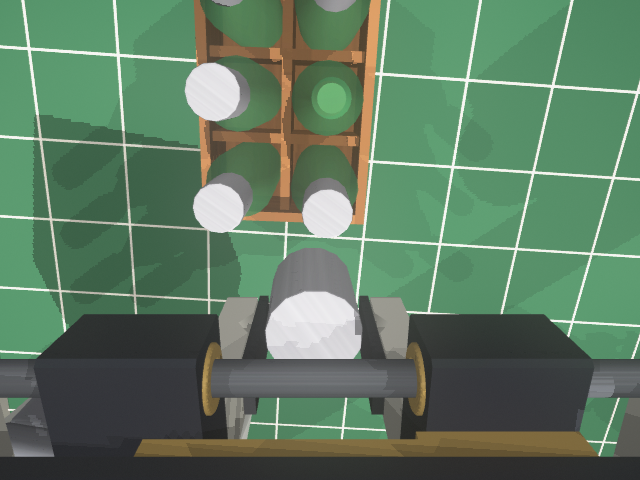

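The bare mouth is at (331,98) and the held cap's closed end is at about (312,327), partly hidden by the crossbar. I'll refine the cap's pose in the hand.

```bash
cat > c.py <<'E'
from h import *
s=arm.get_state();p,d=arm.grab_frame('wrist');K,T=cam2world('wrist',s);P=cloud(K,T,d)
Rc=R.from_euler('xyz',s['ee_rot']);Q=(P-s['eef_pos'])@Rc.as_matrix()
k0=(abs(Q[...,0])<.03)&(abs(Q[...,1])<.017)&(d>0)&(d<.25)
q=Q[k0&(Q[...,2]<-.022)&(Q[...,2]>-.045)]
for lim in (.004,.002,.0012,.0012):
    A=np.c_[q[:,:2],np.ones(len(q))];co=np.linalg.lstsq(A,q[:,2],rcond=None)[0]
    q=q[abs(A@co-q[:,2])<lim]
print('top plane',co,len(q),'slopes deg x,y',np.degrees(np.arctan(co[:2])),'x',np.percentile(q[:,0],[.5,99.5]),'z',np.median(q[:,2]))
# front wall: per depth-slice front-most x near y=0
for z in np.arange(-.03,.025,.006):
    k=k0&(abs(Q[...,2]-z)<.002)&(abs(Q[...,1])<.004)
    print(round(z,3),k.sum(),np.median(Q[k][:,0]) if k.any() else None)
# wall circle fit in y
k=k0&(Q[...,2]>-.02)&(Q[...,2]<.012)&(Q[...,0]>.005);w=Q[k]
A=np.c_[2*w[:,:2],np.ones(len(w))];b=(w[:,:2]**2).sum(1);f=np.linalg.lstsq(A,b,rcond=None)[0]
print('wall circle',f[:2],np.sqrt(f[2]+f[0]**2+f[1]**2),'lowest',Q[k][:,2].max())
E
python3 c.py
```

```text
top plane [ 0.0078  0.0209 -0.0333] 5311 slopes deg x,y [0.4458 1.1985] x [-0.0113  0.0172] z -0.033317519008141526
-0.03 114 0.017293411316437073
-0.024 83 0.017299196768952193
-0.018 78 0.017293090399880237
-0.012 67 0.017229463001928964
-0.006 65 0.0172904786467273
-0.0 61 0.017202230698078583
0.006 60 0.01717170792192293
0.012 43 0.017175029505150152
0.018 2 0.01670077734026921
0.024 0 None
wall circle [-0.0013 -0.0005] 0.01869865229431672 lowest 0.011997618303717865
```

```bash
python3 b.py .5131 .1814 .265
```

```text
shift [0.087  0.0118 0.0867] turn [-0.031   0.0335 -0.3086] 10.275 [0.5191 0.2689 0.3518] 0.03662270551359888 [ 0.8122  0.151   0.0536 -0.0001 -1.4725 -0.7455] [ 0.595  -0.4102 -0.9831]
```

move_arm --rows "0 0 0 0.02 0.003 0 0.03;0 0 0 0.035 0.005 0 0.03;0 0 0 0.032 0.004 0 0.03;0 0 0 0 0 0.03 0.03;0 0 0 0 0 0.035 0.03;0 0 0 0 0 0.02 0.03;0 0 0 0 0 0 0.03;0 0 0 0 0 0 0.03"

```text
t: 11.28
eef_pos: [0.5132, 0.182, 0.2675]
ee_rot: [-3.14, 0.001, -1.503]
force: [0.5, -0.2, -0.8]
width: 0.0368
gripper_force: 30.0
```

```bash
python3 b.py .5131 .1814 .1917; python3 - <<'E'
from h import *
p,d=arm.grab_frame('scene')
K=arm.camera_model('scene');M=K['camera_from_world']@[.513,.182,.21,1];u=K['mtx']@M[:3];u=(u/u[2]).astype(int)[:2];print(u)
c=p[u[1]-50:u[1]+40,u[0]-60:u[0]+60];cv2.imwrite('pics/scene2.png',cv2.resize(c,None,fx=6,fy=6,interpolation=cv2.INTER_CUBIC))
E
```

```text
shift [0.0007 0.0003 0.0758] turn [-0.098   0.033  -0.2405] 11.275 [0.5132 0.182  0.2675] 0.03676261463516899 [ 0.7012  0.1077 -0.1829  0.0006 -1.2785 -0.6335] [ 0.5233 -0.2441 -0.793 ]
[469 220]
```

View pics/scene2.png

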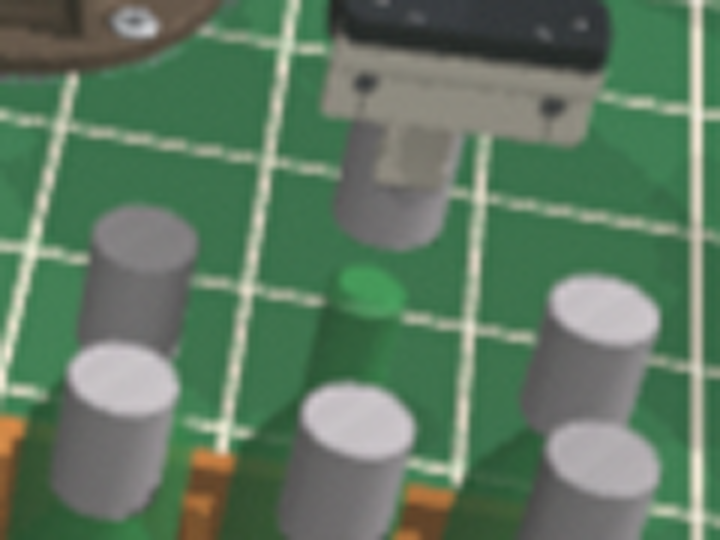

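move_arm --rows "0 0 0 0.0012 0 0.01 0.03;0 0 0 0 0 0.01 0.03;0 0 0 0 0 0.007 0.03;0 0 0 0 0 0.005 0.03;0 0 0 0 0 0.004 0.03;0 0 0 0 0 0.004 0.03;0 0 0 0 0 0 0.03"

```text
t: 12.2
eef_pos: [0.5126, 0.1811, 0.2259]
ee_rot: [3.141, -0.0, -1.503]
force: [-0.2, 0.3, -0.5]
width: 0.0366
gripper_force: 30.0
```

move_arm --rows "0 0 0 0 0 0.006 0.03;0 0 0 0 0 0.006 0.03;0 0 0 0 0 0.006 0.03;0 0 0 0 0 0.006 0.03;0 0 0 0 0 0.004 0.03;0 0 0 0 0 0 0.03"

```text
t: 12.95
eef_pos: [0.5126, 0.181, 0.1978]
ee_rot: [3.141, -0.0, -1.503]
force: [0.0, 0.6, -0.5]
width: 0.0366
gripper_force: 30.0
```

move_arm --rows "0 0 0 0 0 0.002 0.03;0 0 0 0 0 0.002 0.03;0 0 0 0 0 0.001 0.03;0 0 0 0 0 0 0.03"

```text
t: 13.45
eef_pos: [0.5127, 0.1811, 0.1931]
ee_rot: [3.142, -0.0, -1.503]
force: [0.8, 0.3, -0.9]
width: 0.0364
gripper_force: 30.0
```

move_arm --rows "0 0 0 0 0 0.001 0.03;0 0 0 0 0 0.001 0.03;0 0 0 0 0 0 0.03"

```text
t: 13.82
eef_pos: [0.5131, 0.1813, 0.1918]
ee_rot: [-3.141, 0.0, -1.502]
force: [-0.7, -1.1, 4.5]
width: 0.0365
gripper_force: 30.0
```

move_arm --rows "0 0 0 0 0 0.001 0.03;0 0 0 0 0 0 0.03"

```text
t: 14.08
eef_pos: [0.5136, 0.1814, 0.1917]
ee_rot: [-3.139, 0.001, -1.502]
force: [-1.8, 0.4, 9.5]
width: 0.0365
gripper_force: 30.0
```

move_arm --rows "0 0 0 0 0 0 0.04;0 0 0 0 0 0 0.05;0 0 0 0 0 0 0.055;0 0 0 0 0 0 0.055;0 0 0 0 0 0 0.055"

```text
t: 14.7
eef_pos: [0.5127, 0.1812, 0.19]
ee_rot: [3.141, -0.0, -1.503]
force: [-0.3, -0.4, -0.7]
width: 0.0548
gripper_force: 0.0
```

move_arm --rows "0 0 0 0 0 -0.01 0.055;0 0 0 0 0 -0.02 0.055;0 0 0 0 0 -0.04 0.055;0 0 0 0 0 -0.05 0.055;0 0 0 0 0 -0.04 0.055;0 0 0 -0.04 0 0 0.055;0 0 0 -0.05 0 0 0.055;0 0 0 0 0 0 0.055"

```text
t: 15.7
eef_pos: [0.5062, 0.2734, 0.3501]
ee_rot: [3.141, -0.0, -1.5]
force: [0.9, -1.0, -0.7]
width: 0.055
gripper_force: 0.0
```

```bash
python3 - <<'E'
from h import *
s=arm.get_state();p,d=arm.grab_frame('wrist');cv2.imwrite('pics/wrist4.png',p)
K,T=cam2world('wrist',s);P=cloud(K,T,d)
m=((P[...,2]>.21)&(P[...,2]<.24)&(P[...,0]>.4)).astype(np.uint8)
n,l,st,c=cv2.connectedComponentsWithStats(m)
for i in range(1,n):
    if st[i,4]>200: print(c[i],np.median(P[l==i],0))
print(s['t'],s['force'])
E
```

```text
[194.3304  82.433 ] [0.5917 0.1845 0.2249]
[313.4307  87.7991] [0.5129 0.1822 0.225 ]
[201.3199 198.5739] [0.5879 0.2628 0.2249]
[309.623 204.796] [0.5099 0.2617 0.2249]
15.7 [ 0.8807 -0.9978 -0.6943]
```

View pics/wrist4.png

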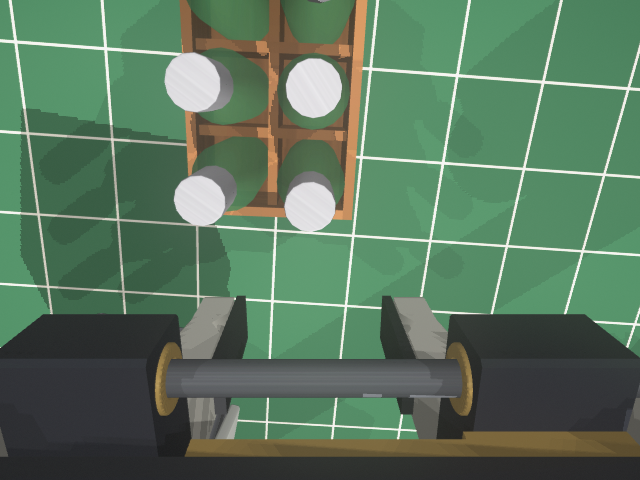

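The cap is at (313,88). Its top reads 0.225 m, level with its neighbours, so it is fully home, and the bottle is standing in its cell.

```bash
python3 -c "
from station import arm
print(arm.job_done())"
```

```text
the job is handed in; nothing more can be done
None
```

The steel cap is fully home on the bare bottle (middle cell, robot's side), its top level with the other caps, and the job was handed in at about 15.7 s with the gripper clear.

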